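# Seat the crank on the mixing tub and see that it drives

## Robot

A 6-joint arm with a two-finger parallel gripper is mounted at the origin on the work surface. World frame = base frame: x ahead of the robot, y to its left, z up, the work surface at z = 0. Lengths are in mm, angles in rad, forces in N, time in s.
With the tool pointing down it reaches from about 275 to 750 mm from the base axis. Payload 10.2 kg.
Tool frame: the origin (TCP) lies on the front face of the gripper's body, between the roots of the fingers; the fingertips stand 73 mm ahead of it and the grasp point (between the pads) lies 54 mm ahead of it; z points along the fingers, y is the line along which they close (so a half turn about z gives the same grasp; the last joint's range is limited). The gripper opens to 85 mm and grips with 20 to 120 N. Pads are 22 mm wide; open, the fingers measure 114 mm over their backs; the gripper's body (76 mm by 85 mm) begins 54 mm behind the grasp point. The pads swing forward as they close: fully open they stand 13 mm farther back than shut.
Start: joints at [-1.358, 0.313, 1.498, -0, 1.331, -0.223], TCP at [221.61, -475.942, 303.894] pointing down, gripper open.
Joint ranges: [-2.94, 2.94], [-0.97, 2.17], [0.19, 2.56], [-1.23, 4.37], [0.02, 3.11], [-2.88, 2.88]. Speed limits (rad/s): [2.39, 2.39, 3.01, 3.14, 3.14, 3.14].

## Interface

Orientations are given as a unit quaternion [w, x, y, z].
In Python, from rig import * gives the robot as it stands.
- The arm moves only by the tool step_arm, never from a script. Its argument "plan" is a list of rows, each an object with "offset": the shift along the tool's x, y, z in cm, a list of three; "rot": the turn, a rotation vector about the tool's x, y, z in degrees, a list of three; "gripper": the finger opening in cm, from 0 to 8.54. In form: [{"offset": [x, y, z], "rot": [wx, wy, wz], "gripper": gripper}, ...]. A call has 1 to 12 rows; each row is the pose to reach, as a shift and turn from the pose commanded when the call began, along the tool's axes at that moment; what a row does not reach only later rows make up. A row lasts 1/10 s, in which the tool goes at most 50 mm and 8.59 degrees, less where a joint would pass 70% of its speed; a pose out of reach is approached as far as the arm can. A call with a gripper value outside its range is refused whole. The fingers move at their own pace and stop on an object; "squeeze" is the grip in N (left out, the last holds). Time passes only in rows, so rows that repeat a pose let the fingers close. It gives the time, the measured TCP pose, the force, the opening and the grip force at its end, in the units of the state.
- sense(): the state, without advancing time (a new reading comes with each control period).
- capture(name): name is "scene" or "top" or "wrist"; returns a dict with "color" (400x640x3 uint8, red, green, blue), "depth" (400x640 float32, mm along the optical axis (not along the pixel's ray), 0 where there is no reading), "vertical_fov" (degrees; the focal length in pixels is half the picture's height over the tangent of half this angle, whatever the lens; pixels are square), "cx", "cy" (the principal point, pixels), "rvec" (rotation vector, rad) and "tvec" (3), from world to camera coordinates, as OpenCV has them; the wrist camera has in their place "mount" (4x4, takes a point from camera to tool coordinates, whose origin is the TCP and whose axes are the flange's). Camera axes: x right, y down, z forward; pixel columns grow to the right and rows downward; lengths in mm; the calibration is good to about 2 mm. A picture is of the moment at which its call begins: read the wrist's pose just before it.
- finish_job(): hands the job in; it is judged then, once.
The state is a dict: "time_s": time; "joints": joint angles; "dq": joint speeds; "tau": joint torques, N m; "eef_pos": TCP position; "ee_rot": TCP orientation; "force": force on the tool from outside, world axes, zero at the start; "wrist_torque": the same for the moment, N m; "grip_width": opening from 0.0 (shut) to 1.0 (fully open); "grip_force": force on a finger pad.
Only numpy, scipy, OpenCV 4.12 (cv2) and the standard library are available. Lean on these libraries where they do the work, as an engineer would, in place of code of your own. Each camera call takes 0.05 s, during which the arm holds its last target. There are 200 camera calls.

## Task

The crank has been set on the mixing tub's square drive without lining it up, so it sits high on the spindle. Push it round by its knob until its square hole matches and it drops down over the square, make sure it is fully home, then push the crank about a quarter turn further, either way, so that the drive is seen to turn with it. Leave it seated and let go, and leave the other kitchen things where they are.

Things in the scene. Friction and masses are not known exactly. Their poses are not given: they have to be found in the camera images.
- crank: Loose 0.35 kg aluminium crank: square hub block 54 x 54 mm, 46 high, closed on top, with a 28 mm square hole 38 deep from below (sides parallel to the block's); arm 18 wide, 10 thick, along +x to 104 mm from the axis, its top 42 mm above the hub's underside; short counterweight along -x to 49 mm. Origin: hub axis, at the underside; z up, x to the knob. Starts 25 to 65 degrees off fitting.
- crank_hub (a point): Centre of the hub's flat closed top face, 46 mm above the crank's underside; where to press down. At the start the hub rests on the square, 18 mm above the plate, roughly centred by the pilot, and turns with little friction. It falls home by its weight or with a light press once within about 5 degrees of a fit; any of the four quarter-turn fits will do.
- crank_knob (a point): Middle of the crank's upright round black knob, 26 mm across and 50 mm tall (25 mm above and below this point, the arm's top at its foot), 90 mm from the hub's axis. Axes as the crank. It drops 18 mm when the crank goes home.
- drive_seat (a point): On the drive's upright axis, at the top of the 70 mm square drive plate on which the hub must rest, 134 mm above the table. From it rise the 26 mm square (18 high) and on that a round pilot 25.6 across, 18 high. Axes turn with the drive: x and y parallel to the sides of square and plate, z up. The crank fits when its x is parallel to this x or y.
- drive_bolt (a point): Top of the bolt head on the ear of the drive plate, 50 mm from the drive's axis along the drive's x; it goes round with the drive. The drive is stiff: it stays put while the crank turns loosely over it, and takes about 0.25 N m (3 N at the knob) to turn once the crank is seated; no stops within a turn either way.
- mixer: Mixing tub with white lid, 198 mm across, lid top 114 mm above the table, fixed to the table; two side grips reach 123 mm from its axis at 85 mm height. Origin: on its axis at the table. The square drive stands on the middle of the lid.
- cup: The white mug beside the tub (84 mm across, 65 mm high, origin under its centre); leave it alone
- jar_lid: The flat jar lid beside the tub (82 mm across, 12 mm high, lies flat); leave it alone
- batter_bowl: The big steel bowl (250 mm across, 100 mm high, off to the left); leave it alone
- small_bowl: The small white bowl (120 mm across, 55 mm high, off to the right); leave it alone
- sugar_jar: The glass jar (84 mm across, 130 mm high, off to the right); leave it alone
- whisk: The whisk (340 mm long, lies flat, off to the right); leave it alone
There are look-alikes about, which are no part of the job. What is shaped like the crank but orange or turquoise is not meant.

How it is judged (in metres and radians):
On the way, in this order (a step that is already met when the one before it is completed fails the run):
1. the crank has dropped fully home over the square (z of crank in the frame of drive_seat between -0.003 and 0.003 m and horizontal distance between crank and drive_seat below 0.004 m and angle between crank's own z axis and vertical below 0.06 rad), for 0.2 s.
2. the seated crank has turned the drive about a quarter turn (all of step 1 and distance of drive_bolt from where it was at the start of the episode between 0.046 and 0.0925 m), for 0.2 s.
At the end, for the whole second after the job is handed in: The crank's hub rests on the drive plate (within 3 mm in height, 4 mm sideways, level within 0.06 rad), the drive stands 55 to 135 degrees round from where it started (its bolt moved 46 to 92.5 mm), and the crank is at rest (all of step 2 and linear speed of crank below 0.02 m/s and angular speed of crank below 0.1 rad/s); the robot touches nothing.
It fails at once if another kitchen thing is shoved or knocked (more than 50 mm) (distance of any of cup, jar_lid, batter_bowl, small_bowl, sugar_jar, whisk from where it was at the start of the episode above 0.05 m).
It also fails if it takes over 72 s, if anything falls off the work surface, if the arm or the gripper's body presses on something with over 40 N, if the wrist force passes 120 N, or if a joint passes its speed limit or range.

## Working session

There is one attempt and no reset: what is moved stays moved. The work goes in short steps, Python scripts to look and compute and a tool call to move; the robot and the scene stay as the last step left them, time stands still between calls to the robot, and variables do not carry over. Pictures are saved under pics/ and viewed, at most 10 in all, crops included, and the job is handed in when it is done.

Besides the shell and the picture viewer there is one more tool, called after "Call:" as name(argument=value, ...) on one line, values as JSON. step_arm: Moves the arm, as the interface text tells. Its arguments: {"type":"object","properties":{"plan":{"type":"array"},"squeeze":{"type":"number"}},"required":["plan"]}

```bash
mkdir -p pics; ls; cat > h.py <<'E'
from rig import *
import numpy as np, cv2
def cam(n):
    s=sense(); c=capture(n); h=c["color"].shape[0]
    f=h/2/np.tan(np.radians(c["vertical_fov"])/2)
    if "mount" in c:
        w,x,y,z=s["ee_rot"]
        from scipy.spatial.transform import Rotation as R
        T=np.eye(4);T[:3,:3]=R.from_quat([x,y,z,w]).as_matrix();T[:3,3]=s["eef_pos"]
        T=T@np.array(c["mount"])
    else:
        R_=cv2.Rodrigues(np.array(c["rvec"],float))[0];T=np.eye(4);T[:3,:3]=R_.T;T[:3,3]=-R_.T@np.array(c["tvec"],float).ravel()
    return c,f,T
def ray(c,f,T,u,v,z):
    d=T[:3,:3]@np.array([(u-c["cx"])/f,(v-c["cy"])/f,1]);o=T[:3,3]
    return o+d*(z-o[2])/d[2]
def pts(c,f,T):
    v,u=np.mgrid[:c["depth"].shape[0],:c["depth"].shape[1]];d=c["depth"]
    P=np.stack([(u-c["cx"])/f*d,(v-c["cy"])/f*d,d],-1)
    P=P@T[:3,:3].T+T[:3,3]; P[d==0]=np.nan
    return P
def save(c,n): cv2.imwrite("pics/"+n+".png",c["color"][:,:,::-1])
E
python3 - <<'E'
from h import *
import pickle
s=sense();print(s)
for n in("scene","top"):
    c,f,T=cam(n);save(c,n);pickle.dump((c,f,T),open(n+".pkl","wb"));print(n,f,T[:3,3])
E
```

```text
pics
{'time_s': 0.0, 'joints': array([-1.35841627e+00,  3.13461906e-01,  1.49842833e+00,  1.44755875e-05,
        1.33100114e+00, -2.23416062e-01]), 'dq': array([ 0.00038988,  0.0018989 ,  0.00120156, -0.00094701,  0.00105875,
       -0.00021522]), 'tau': array([ 2.07819205e-03, -4.12258565e+01, -2.59740615e+01, -9.30058036e-05,
        4.13689879e-03, -4.81699067e-05]), 'eef_pos': array([ 221.56832148, -475.77658707,  303.33221847]), 'ee_rot': array([-6.49310840e-04,  9.76354166e-01,  2.16176135e-01,  1.06126211e-05]), 'force': array([-0.06593473, -0.02990337,  0.0404836 ]), 'wrist_torque': array([-0.00428587, -0.0313107 , -0.0508604 ]), 'grip_force': 0.0, 'grip_width': 0.9978211446951057}
scene 500.7996653040292 [ 982.8044389   638.18356284 1541.02117672]
top 422.9015116487485 [ 161.6590258   -19.49260109 1617.06913048]
```

View pics/scene.png

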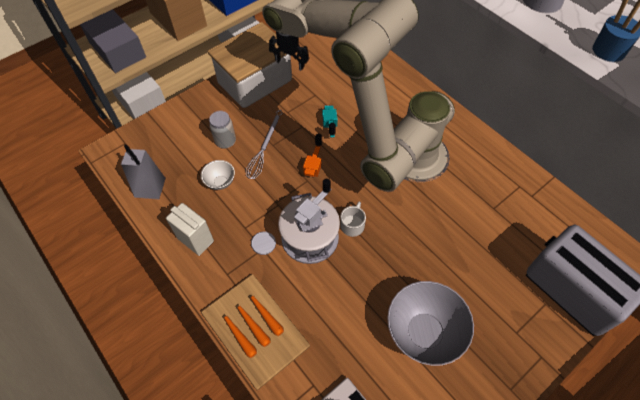

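View pics/top.png

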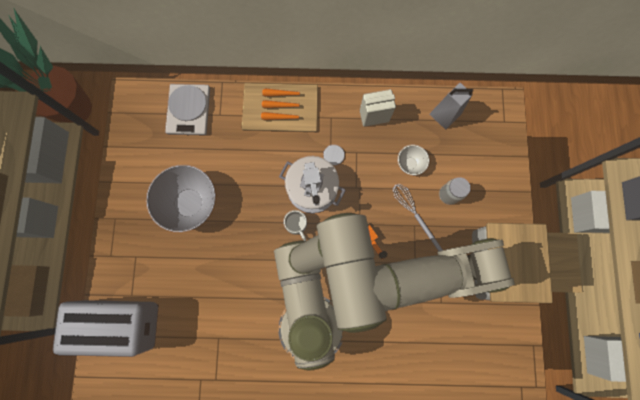

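Candidates in the scene view: the grey crank on the tub (hub 310,208, knob 326,186), an orange look-alike (313,165) and a turquoise one (329,116). I choose the grey one, on the tub. In the top view it is at (312,180) with its knob at (316,199). The mug is at (295,222) and the jar lid at (334,155). Next, a close crop and measurements.

```bash
python3 - <<'E'
from h import *
import pickle
ims=[]
for n,(u0,v0) in(("scene",(255,160)),("top",(260,130))):
    c,f,T=pickle.load(open(n+".pkl","rb"))
    ims.append(cv2.resize(c["color"][v0:v0+110,u0:u0+110,::-1],(400,400),interpolation=cv2.INTER_CUBIC))
    P=pts(c,f,T); sub=np.zeros(c["depth"].shape,bool); sub[v0:v0+110,u0:u0+110]=1
    hsv=cv2.cvtColor(c["color"],cv2.COLOR_RGB2HSV)
    Z=P[...,2]
    lid=sub&(abs(Z-114)<6); 
    if lid.sum()>5:
        p=P[lid][:,:2].astype(np.float32); print(n,"lid circ",cv2.minEnclosingCircle(p),lid.sum())
    hub=sub&(Z>185)&(Z<205); print("hub/arm",hub.sum(),np.nanmean(P[hub],0))
    kn=sub&(Z>218)&(Z<262); print("knobtop",kn.sum(),np.nanmean(P[kn],0))
    dk=sub&(hsv[...,2]<50)&(Z>180); print("dark",dk.sum(),np.nanmean(P[dk],0),np.argwhere(dk).mean(0)[::-1])
    for nm,m in(("cup",sub&(Z>45)&(Z<75)),):print(nm,m.sum(),np.nanmean(P[m],0))
cv2.imwrite("pics/crop.png",np.hstack(ims))
E
```

```text
scene lid circ ((530.2348022460938, 11.889952659606934), 99.51365661621094) 1603
hub/arm 496 [518.4232856   12.05581878 195.93384002]
knobtop 90 [424.39666869  -2.50823257 235.82961714]
dark 112 [411.34676669  -0.73979091 224.82518963] [334.63392857 181.0625    ]
cup 422 [425.82438642   1.13575628  55.89000226]
top lid circ ((527.8790893554688, 9.836898803710938), 98.38241577148438) 1374
hub/arm 374 [523.4203882    9.48753498 196.07669887]
knobtop 52 [438.50002246  -7.78088693 241.28659005]
dark 0 [nan nan nan] [nan nan]
cup 129 [379.61308067  58.94009328  59.24671743]<stdin>:15: RuntimeWarning: Mean of empty slice
<stdin>:15: RuntimeWarning: Mean of empty slice.
  ret = um.true_divide(
```

View pics/crop.png

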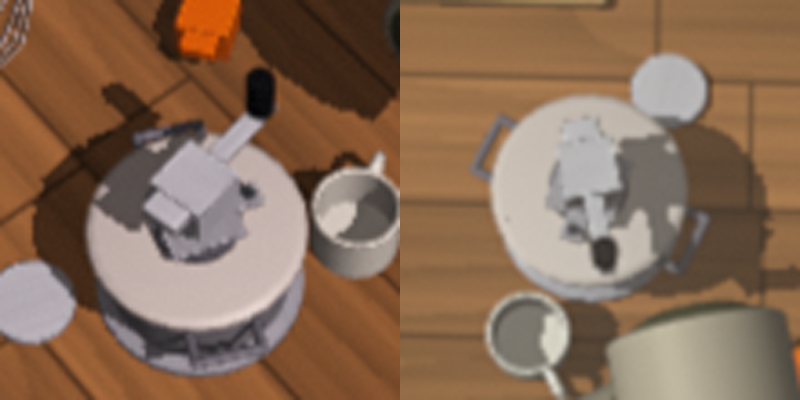

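The crop confirms it: the grey crank, with its knob up and its arm towards the robot. The bolt is at scene pixel ~(323,212) and top pixel ~(307,193). Next, the bolt's angle.

```bash
python3 - <<'E'
from h import *
import pickle
A=np.array([529,10.8])
for n,u,v in(("scene",323.2,212.2),("top",307.6,193.2)):
    c,f,T=pickle.load(open(n+".pkl","rb"))
    p=ray(c,f,T,u,v,140)[:2]-A; print(n,p,np.hypot(*p),np.degrees(np.arctan2(p[1],p[0])))
    P=pts(c,f,T);Z=P[...,2]; d=np.hypot(P[...,0]-A[0],P[...,1]-A[1])
    k=(Z>232)&(d>70)&(d<112); q=np.nanmean(P[k],0)
    # hub top face edges
    hb=(abs(Z-198)<5)&(d<42); r=cv2.minAreaRect(P[hb][:,:2].astype(np.float32)); print("hub",r,"knob",q,k.sum())
    ar=(abs(Z-194)<5)&(d>36)&(d<75); a=np.nanmean(P[ar],0)[:2]; print("arm dir",a,np.degrees(np.arctan2(a[1]-A[1],a[0]-A[0])),ar.sum())
    e=(Z>125)&(Z<150)&(d>44)&(d<62); e=np.nanmean(P[e],0); print("ear",e,np.degrees(np.arctan2(e[1]-A[1],e[0]-A[0])))
E
```

```text
scene [-47.94418539  14.34653179] 50.04465892615584 163.34102743566626
hub ((529.0571899414062, 12.176431655883789), (82.40028381347656, 55.50272750854492), 10.541586875915527) knob [442.58408545  -4.79783396 241.86719798] 56
arm dir [518.94128695  10.09077504] -175.9668341552374 105
ear [500.76066403  26.71019908 133.66281157] 150.602847473601
top [-50.62042192  12.43813569] 52.12613868584524 166.19512440588272
hub ((528.3390502929688, 10.275882720947266), (81.56040954589844, 53.69575119018555), 11.717794418334961) knob [439.3735727   -7.51733464 243.15255703] 47
arm dir [519.21918796   8.30302083] -165.67865180953672 76
ear [488.43542068  19.62398737 133.95130128] 167.7276729076751
```

Call:
step_arm(plan=[{"offset": [6.6,-5.5,-1.5],"rot": [0,0,-8],"gripper": 5.5},{"offset": [9.9,-8.3,-3],"rot": [0,0,-16],"gripper": 5.5},{"offset": [13.2,-11.1,-3],"rot": [0,0,-24],"gripper": 5.5},{"offset": [16.5,-13.9,-3],"rot": [0,0,-32],"gripper": 5.5},{"offset": [19.8,-16.6,-3],"rot": [0,0,-40],"gripper": 5.5},{"offset": [23.1,-19.4,-3],"rot": [0,0,-48],"gripper": 5.5},{"offset": [26.4,-22.2,-3],"rot": [0,0,-56],"gripper": 5.5},{"offset": [29.7,-25,-3],"rot": [0,0,-64],"gripper": 5.5},{"offset": [33,-27.7,-3],"rot": [0,0,-72],"gripper": 5.5},{"offset": [36.3,-30.5,-3],"rot": [0,0,-80],"gripper": 5.5},{"offset": [39.6,-33.3,-3],"rot": [0,0,-88],"gripper": 5.5},{"offset": [39.6,-33.3,-3],"rot": [0,0,-96],"gripper": 5.5}])

```text
time_s: 1.3
eef_pos: [440.8, -3.1, 333.6]
ee_rot: [-0.0, 0.488, 0.873, 0.0]
force: [-0.2, -0.3, 0.4]
grip_width: 0.644
grip_force: 0.0
```

Call:
step_arm(plan=[{"offset": [0,0,0],"rot": [0,0,-8],"gripper": 5.5},{"offset": [0,0,0],"rot": [0,0,-16],"gripper": 5.5},{"offset": [0,0,0],"rot": [0,0,-24],"gripper": 5.5},{"offset": [0,0,0],"rot": [0,0,-32],"gripper": 5.5},{"offset": [0,0,0],"rot": [0,0,-40],"gripper": 5.5},{"offset": [0,0,0],"rot": [0,0,-48],"gripper": 5.5},{"offset": [0,0,0],"rot": [0,0,-56],"gripper": 5.5},{"offset": [0,0,0],"rot": [0,0,-64],"gripper": 5.5},{"offset": [0,0,0],"rot": [0,0,-70],"gripper": 5.5},{"offset": [0,0,0],"rot": [0,0,-70],"gripper": 5.5},{"offset": [0,0,0],"rot": [0,0,-70],"gripper": 5.5}])

```text
time_s: 2.4
eef_pos: [440.0, -6.9, 333.7]
ee_rot: [-0.0, -0.094, 0.996, 0.0]
force: [0.4, -0.4, 0.2]
grip_width: 0.644
grip_force: 0.0
```

```bash
cat >> h.py <<'E'
def state():
    from scipy.spatial.transform import Rotation as R
    s=sense();w,x,y,z=s["ee_rot"];M=R.from_quat([x,y,z,w]).as_matrix()
    yaw=np.degrees(np.arctan2(M[1,0],M[0,0]))
    print("t",round(s["time_s"],2),"pos",s["eef_pos"].round(1),"yaw",yaw.round(1),"z",M[:,2].round(3),"F",s["force"].round(1),"j",s["joints"].round(2),"w",round(s["grip_width"],2))
    return s,M
def to(M,p,q): return (M.T@(np.array(q)-p)/10).round(2)
E
python3 - <<'E'
from h import *
import pickle
state();c,f,T=cam("wrist");save(c,"wrist");pickle.dump((c,f,T),open("wrist.pkl","wb"));print(T[:3,3])
P=pts(c,f,T);Z=P[...,2];hsv=cv2.cvtColor(c["color"],cv2.COLOR_RGB2HSV)
A=np.array([529,10.8]);d=np.hypot(P[...,0]-A[0],P[...,1]-A[1])
for nm,m in(("knob",(Z>235)&(Z<252)&(d>60)&(d<120)),("hub",(abs(Z-198)<5)&(d<42))):
    print(nm,m.sum(), cv2.minAreaRect(P[m][:,:2].astype(np.float32)) if m.sum()>5 else "",np.nanmean(P[m],0))
E
```

```text
t 2.4 pos [440.   -6.9 333.7] yaw -169.2 z [-0.  0. -1.] F [ 0.4 -0.4  0.2] j [-0.28  0.1   1.68  0.    1.36 -2.04] w 0.64
[364.51806458 -22.65868324 402.56197441]
knob 1452 ((442.45947265625, -7.8153228759765625), (25.08641815185547, 24.77847671508789), 54.56022644042969) [441.12197316  -8.14160686 242.02101249]
hub 4202 ((529.259033203125, 9.809700012207031), (83.5693359375, 54.091243743896484), 11.59758186340332) [531.34446028  10.2412807  196.40912185]
```

View pics/wrist.png

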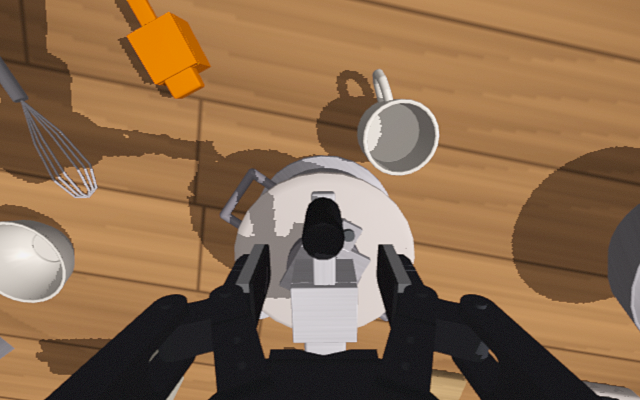

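The wrist view shows the knob at (323,230), centred between the open fingers, and the bolt at (349,236). Lower the fingers to straddle the knob loosely.

Call:
step_arm(plan=[{"offset": [0,0,2],"rot": [0,0,0],"gripper": 5.5},{"offset": [0,0,4],"rot": [0,0,0],"gripper": 5.5},{"offset": [0,0,5.5],"rot": [0,0,0],"gripper": 5.5},{"offset": [0,0,6.4],"rot": [0,0,0],"gripper": 3.6},{"offset": [0,0,6.4],"rot": [0,0,0],"gripper": 3.6},{"offset": [0,0,6.4],"rot": [0,0,0],"gripper": 3.6},{"offset": [0,0,6.4],"rot": [0,0,0],"gripper": 3.6}])

```text
time_s: 3.15
eef_pos: [440.3, -7.0, 270.7]
ee_rot: [0.001, -0.095, 0.995, -0.0]
force: [0.8, -0.1, -0.1]
grip_width: 0.417
grip_force: 0.0
```

Call:
step_arm(plan=[{"offset": [-0.01,0.47,0],"rot": [0,0,3],"gripper": 3.6},{"offset": [-0.05,0.94,0],"rot": [0,0,6],"gripper": 3.6},{"offset": [-0.11,1.41,0],"rot": [0,0,9],"gripper": 3.6},{"offset": [-0.2,1.87,0],"rot": [0,0,12],"gripper": 3.6},{"offset": [-0.31,2.33,0],"rot": [0,0,15],"gripper": 3.6},{"offset": [-0.44,2.78,0],"rot": [0,0,18],"gripper": 3.6},{"offset": [-0.54,3.08,0],"rot": [0,0,20],"gripper": 3.6},{"offset": [-0.66,3.37,0],"rot": [0,0,22],"gripper": 3.6}])

```text
time_s: 3.95
eef_pos: [440.3, 27.5, 270.5]
ee_rot: [0.001, 0.097, 0.995, -0.0]
force: [0.7, 0.1, -0.3]
grip_width: 0.425
grip_force: 0.1
```

```bash
cat > m.py <<'E'
from h import *
state()
A=np.array([529.2,10])
for n in("wrist","top"):
    c,f,T=cam(n);P=pts(c,f,T);Z=P[...,2];d=np.hypot(P[...,0]-A[0],P[...,1]-A[1])
    hb=(Z>174)&(Z<206)&(d<22); print(n,"hub z",np.nanmedian(Z[hb]),hb.sum())
    hb=(abs(Z-np.nanmedian(Z[hb]))<5)&(d<45); print(cv2.minAreaRect(P[hb][:,:2].astype(np.float32)))
    if n=="wrist": save(c,__import__("sys").argv[1])
E
python3 m.py w2
```

```text
t 3.95 pos [440.3  27.5 270.5] yaw 168.9 z [ 0.001 -0.    -1.   ] F [ 0.7  0.1 -0.3] j [-0.2   0.16  1.79 -0.    1.2  -1.58] w 0.43
wrist hub z 196.25379631554307 5
((501.9212646484375, 14.963050842285156), (53.67158508300781, 12.47855281829834), 86.45853424072266)
top hub z 196.94669945984242 1
((561.3385009765625, 6.634056091308594), (50.26333236694336, 24.920162200927734), 78.77347564697266)
```

Call:
step_arm(plan=[{"offset": [0,0.24,0],"rot": [0,0,1.5],"gripper": 3.6},{"offset": [-0.01,0.47,0],"rot": [0,0,3],"gripper": 3.6},{"offset": [-0.03,0.71,0],"rot": [0,0,4.5],"gripper": 3.6},{"offset": [-0.05,0.94,0],"rot": [0,0,6],"gripper": 3.6},{"offset": [-0.08,1.17,0],"rot": [0,0,7.5],"gripper": 3.6},{"offset": [-0.08,1.17,0],"rot": [0,0,7.5],"gripper": 3.6},{"offset": [-0.08,1.17,0],"rot": [0,0,7.5],"gripper": 3.6}])

```text
time_s: 4.75
eef_pos: [443.2, 38.6, 270.1]
ee_rot: [0.0, 0.16, 0.987, -0.0]
force: [-0.4, -0.2, 0.1]
grip_width: 0.42
grip_force: 0.0
```

```bash
python3 m.py w3
```

```text
t 4.75 pos [443.2  38.6 270.1] yaw 161.5 z [ 0. -0. -1.] F [-0.4 -0.2  0.1] j [-0.18  0.17  1.78 -0.    1.2  -1.43] w 0.42
wrist hub z 178.85758522367914 882
((509.14776611328125, 17.81403923034668), (54.03179931640625, 36.4080696105957), 72.62901306152344)
top hub z nan 0
((0.0, 0.0), (0.0, 0.0), 0.0)
  return np.nanmean(a, axis, out=out, keepdims=keepdims)
```

View pics/w3.png

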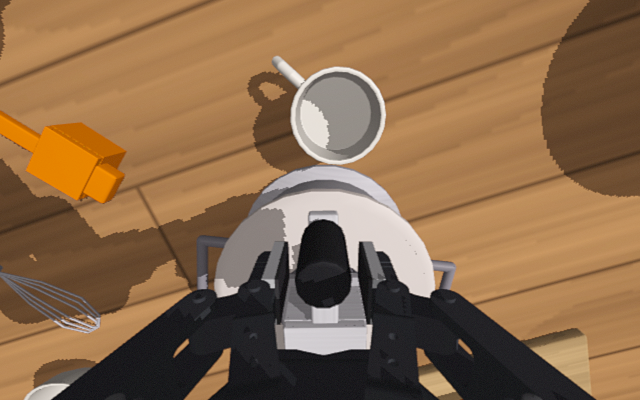

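The wrist view shows the knob between the fingers at (323,262). The hub top is now at about 179 mm, an 18 mm drop, so the crank is down. I'll press on the hub to make sure it is home.

Call:
step_arm(plan=[{"offset": [0,0,-3],"rot": [0,0,0],"gripper": 3.6},{"offset": [0,0,-6],"rot": [0,0,0],"gripper": 3.6},{"offset": [-4,0,-6],"rot": [0,0,0],"gripper": 0},{"offset": [-8,0,-6],"rot": [0,0,0],"gripper": 0},{"offset": [-9.06,0,-4],"rot": [0,0,0],"gripper": 0},{"offset": [-9.06,0,-1],"rot": [0,0,0],"gripper": 0},{"offset": [-9.06,0,0.5],"rot": [0,0,0],"gripper": 0},{"offset": [-9.06,0,1],"rot": [0,0,0],"gripper": 0},{"offset": [-9.06,0,1.3],"rot": [0,0,0],"gripper": 0},{"offset": [-9.06,0,1.5],"rot": [0,0,0],"gripper": 0},{"offset": [-9.06,0,1.6],"rot": [0,0,0],"gripper": 0},{"offset": [-9.06,0,1.6],"rot": [0,0,0],"gripper": 0}])

```text
time_s: 6.05
eef_pos: [529.1, 10.0, 254.4]
ee_rot: [0.0, 0.161, 0.987, -0.0]
force: [-0.1, -0.1, 1.1]
grip_width: 0.001
grip_force: 0.0
```

Call:
step_arm(plan=[{"offset": [0,0,0.1],"rot": [0,0,0],"gripper": 0},{"offset": [0,0,0.2],"rot": [0,0,0],"gripper": 0},{"offset": [0,0,0.2],"rot": [0,0,0],"gripper": 0}])

```text
time_s: 6.35
eef_pos: [529.1, 10.0, 252.6]
ee_rot: [0.0, 0.161, 0.987, -0.0]
force: [-2.0, 0.6, 5.6]
grip_width: 0.004
grip_force: 2.6
```

Call:
step_arm(plan=[{"offset": [0,0,0.1],"rot": [0,0,0],"gripper": 0},{"offset": [0,0,0.2],"rot": [0,0,0],"gripper": 0},{"offset": [0,0,0.2],"rot": [0,0,0],"gripper": 0}])

```text
time_s: 6.65
eef_pos: [529.1, 10.0, 252.5]
ee_rot: [0.001, 0.161, 0.987, -0.0]
force: [-7.2, 1.2, 19.7]
grip_width: 0.001
grip_force: 10.0
```

It's home: the tips are stiff at TCP 252.5, so the hub top is at 180 mm. Back to straddle the knob, a bit lower.

Call:
step_arm(plan=[{"offset": [0,0,-4],"rot": [0,0,0],"gripper": 0},{"offset": [0,0,-8],"rot": [0,0,0],"gripper": 4.8},{"offset": [4,0,-8],"rot": [0,0,0],"gripper": 4.8},{"offset": [8,0,-8],"rot": [0,0,0],"gripper": 4.8},{"offset": [9,0,-8],"rot": [0,0,0],"gripper": 4.8},{"offset": [9,0,-8],"rot": [0,0,0],"gripper": 4.8},{"offset": [9,0,-6],"rot": [0,0,0],"gripper": 4.8},{"offset": [9,0,-3.5],"rot": [0,0,0],"gripper": 4.8},{"offset": [9,0,-1.4],"rot": [0,0,0],"gripper": 4.8},{"offset": [9,0,-1.2],"rot": [0,0,0],"gripper": 3.6},{"offset": [9,0,-1.2],"rot": [0,0,0],"gripper": 3.6},{"offset": [9,0,-1.2],"rot": [0,0,0],"gripper": 3.6}])

```text
time_s: 7.85
eef_pos: [444.5, 38.3, 262.9]
ee_rot: [0.001, 0.161, 0.987, -0.0]
force: [-0.6, 0.4, -0.8]
grip_width: 0.424
grip_force: 0.0
```

```bash
python3 -c "
from h import *
state()
for d in range(5,100,5): print(d,round(9*(np.cos(np.radians(d))-1),2),round(9*np.sin(np.radians(d)),2))"
```

```text
t 7.85 pos [444.5  38.3 262.9] yaw 161.5 z [ 0.002 -0.    -1.   ] F [-0.6  0.4 -0.8] j [-0.18  0.18  1.78 -0.    1.18 -1.42] w 0.42
5 -0.03 0.78
10 -0.14 1.56
15 -0.31 2.33
20 -0.54 3.08
25 -0.84 3.8
30 -1.21 4.5
35 -1.63 5.16
40 -2.11 5.79
45 -2.64 6.36
50 -3.21 6.89
55 -3.84 7.37
60 -4.5 7.79
65 -5.2 8.16
70 -5.92 8.46
75 -6.67 8.69
80 -7.44 8.86
85 -8.22 8.97
90 -9.0 9.0
95 -9.78 8.97
```

Turn on clockwise, 45° first.

Call:
step_arm(plan=[{"offset": [-0.03,0.78,0],"rot": [0,0,5],"gripper": 3.6},{"offset": [-0.14,1.56,0],"rot": [0,0,10],"gripper": 3.6},{"offset": [-0.31,2.33,0],"rot": [0,0,15],"gripper": 3.6},{"offset": [-0.54,3.08,0],"rot": [0,0,20],"gripper": 3.6},{"offset": [-0.84,3.8,0],"rot": [0,0,25],"gripper": 3.6},{"offset": [-1.21,4.5,0],"rot": [0,0,30],"gripper": 3.6},{"offset": [-1.63,5.16,0],"rot": [0,0,35],"gripper": 3.6},{"offset": [-2.11,5.79,0],"rot": [0,0,40],"gripper": 3.6},{"offset": [-2.64,6.36,0],"rot": [0,0,45],"gripper": 3.6}])

```text
time_s: 8.75
eef_pos: [489.3, 90.6, 263.0]
ee_rot: [0.0, 0.528, 0.849, -0.0]
force: [-2.1, -1.0, 1.1]
grip_width: 0.42
grip_force: 1.4
```

Call:
step_arm(plan=[{"offset": [-0.03,0.78,0],"rot": [0,0,5],"gripper": 3.6},{"offset": [-0.14,1.56,0],"rot": [0,0,10],"gripper": 3.6},{"offset": [-0.31,2.33,0],"rot": [0,0,15],"gripper": 3.6},{"offset": [-0.54,3.08,0],"rot": [0,0,20],"gripper": 3.6},{"offset": [-0.84,3.8,0],"rot": [0,0,25],"gripper": 3.6},{"offset": [-1.21,4.5,0],"rot": [0,0,30],"gripper": 3.6},{"offset": [-1.63,5.16,0],"rot": [0,0,35],"gripper": 3.6},{"offset": [-2.11,5.79,0],"rot": [0,0,40],"gripper": 3.6},{"offset": [-2.64,6.36,0],"rot": [0,0,45],"gripper": 3.6},{"offset": [-2.64,6.36,0],"rot": [0,0,45],"gripper": 3.6},{"offset": [-2.64,6.36,0],"rot": [0,0,45],"gripper": 3.6}])

```text
time_s: 9.85
eef_pos: [557.8, 95.2, 262.5]
ee_rot: [0.0, 0.811, 0.585, 0.001]
force: [-0.2, -0.4, 0.3]
grip_width: 0.426
grip_force: 0.0
```

Call:
step_arm(plan=[{"offset": [0,0,0],"rot": [0,0,0],"gripper": 5},{"offset": [0,0,0],"rot": [0,0,0],"gripper": 5},{"offset": [0,0,0],"rot": [0,0,0],"gripper": 5},{"offset": [0,0,-3],"rot": [0,0,0],"gripper": 5},{"offset": [0,0,-7],"rot": [0,0,0],"gripper": 5},{"offset": [0,0,-10],"rot": [0,0,0],"gripper": 5},{"offset": [2,0,-12],"rot": [0,0,0],"gripper": 5},{"offset": [2,0,-12],"rot": [0,0,0],"gripper": 5}])

```text
time_s: 10.65
eef_pos: [564.4, 115.4, 384.7]
ee_rot: [0.001, 0.811, 0.585, 0.002]
force: [0.1, -1.0, 0.2]
grip_width: 0.592
grip_force: 0.0
```

```bash
python3 - <<'E'
from h import *
state();A=np.array([529.2,10]);ims=[]
for n in("wrist","scene"):
    c,f,T=cam(n);P=pts(c,f,T);Z=P[...,2];d=np.hypot(P[...,0]-A[0],P[...,1]-A[1])
    hb=(Z>172)&(Z<206)&(d<22); print(n,"hub z",np.nanmedian(Z[hb]),hb.sum())
    hb=(Z>172)&(Z<188)&(d<42); print(cv2.minAreaRect(P[hb][:,:2].astype(np.float32)))
    k=(Z>218)&(Z<235)&(d<112)&(d>65); q=np.nanmean(P[k],0); print("knob",q,k.sum(),np.degrees(np.arctan2(q[1]-A[1],q[0]-A[0])))
    im=c["color"] if n=="wrist" else c["color"][140:280,200:424]
    ims.append(cv2.resize(im[:,:,::-1],(640,400)))
    if n=="wrist": ims[-1]=cv2.resize(ims[-1],(400,250)) 
    else: ims[-1]=cv2.resize(ims[-1],(400,250))
cv2.imwrite("pics/end.png",np.hstack(ims))
E
```

```text
t 10.65 pos [564.4 115.4 384.7] yaw 71.6 z [ 0.006  0.    -1.   ] F [ 0.1 -1.   0.2] j [-0.    0.39  1.19  0.    1.56  0.32] w 0.59
wrist hub z 179.03087777888118 1167
((531.642822265625, 9.109149932861328), (83.29835510253906, 53.84059524536133), 73.27144622802734)
knob [557.49262751  97.65546033 224.26984829] 735 72.1114331130477
scene hub z 179.01739381325046 9
((525.1342163085938, 10.095569610595703), (80.17301940917969, 48.43132019042969), 68.5788345336914)
knob [555.78850927  98.82208437 224.8773164 ] 54 73.33515504871269
```

View pics/end.png

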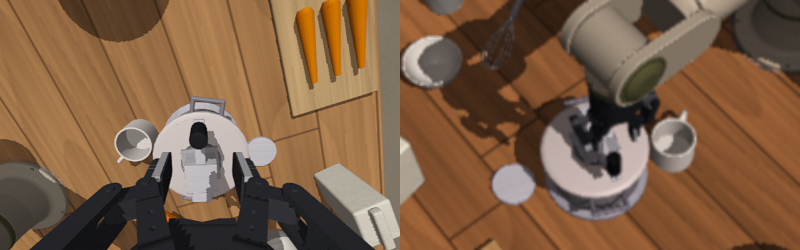

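The crank is seated (hub top ~179 mm, knob top ~225 mm) and its knob went from ~165° to ~73°, so about 90°. Knob at (198,135) in the left picture, gripper clear, mug and jar lid in place.

```bash
python3 -c "
from rig import *
print(finish_job())"
```

```text
the job is handed in; nothing more can be done
None
```

The crank dropped home over the square, and pressing on the hub confirmed it was fully seated. I then pushed it about 90° clockwise, so the drive turned with it, let go and handed the job in; no verdict came back.

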